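# Sort returned pipe fittings into the bins on the cabinet door

### The arm

A 6-joint arm with a two-finger parallel gripper is mounted at the origin on the work surface. World frame = base frame: x ahead of the robot, y to its left, z up, the work surface at z = 0. Lengths are in mm, angles in rad, forces in N, time in s.
With the tool pointing down it reaches from about 350 to 800 mm from the base axis. Payload 7.3 kg.
Tool frame: the origin (TCP) lies midway between the tips of the shut fingers; the grasp point (between the pads) lies 19 mm behind it; z points along the fingers, y is the line along which they close (so a half turn about z gives the same grasp; the last joint's range is limited). The gripper opens to 85 mm and grips with 20 to 120 N. Pads are 22 mm wide; open, the fingers measure 114 mm over their backs; the gripper's body (76 mm by 85 mm) begins 54 mm behind the grasp point. The pads swing forward as they close: fully open they stand 13 mm farther back than shut.
Start: joints at [0.996, 0.342, 1.524, -0, 1.275, -0.146], TCP at [218.273, 477.495, 231.322] pointing down, gripper open.
Joint ranges: [-2.53, 2.53], [-0.77, 2.02], [0.04, 2.7], [-1, 4.14], [0.28, 2.66], [-3.11, 3.11]. Speed limits (rad/s): [2.57, 2.57, 3.14, 3.14, 3.14, 3.14].

### API

Orientations are given as a unit quaternion [x, y, z, w].
In Python, from station import manip gives the robot as it stands.
- The arm moves only by the shell command python3 -m creep 'ROWS' [OPENING]. ROWS is JSON, a list of rows, each an object of numbers: "dx", "dy", "dz": the shift along the tool's x, y, z normalised to -1 to 1, where 1 is 25 cm; "rx", "ry", "rz": the turn, a rotation vector about the tool's x, y, z normalised to -1 to 1, where 1 is pi/2 rad. A call has exactly 10 rows; each row is the pose to reach, as a shift and turn from the pose commanded when the call began, along the tool's axes at that moment; what a row does not reach only later rows make up. A row lasts 1/10 s, in which the tool goes at most 50 mm and 8.59 degrees, less where a joint would pass 70% of its speed; a pose out of reach is approached as far as the arm can. A call with a number of a shift or a turn outside -1 to 1 is refused whole. A call with a gripper value outside its range is refused whole. OPENING is the opening, from -1 (shut) to 1 (fully open), set as the call begins (- or left out, the last holds). The fingers move at their own pace and stop on an object; the grip force is fixed at half the most. Time passes only in rows, so rows that repeat a pose let the fingers close, or fill a call up. It gives the time, the measured TCP pose, the force, the opening and the grip force at its end, in the units of the state.
- manip.get_obs(): the state, without advancing time (a new reading comes with each control period).
- manip.capture(name): name is "scene" or "side" or "wrist"; returns a dict with "img" (384x512x3 uint8, red, green, blue), "camera_matrix" (3x3 intrinsics, pixels), "world_from_camera" (4x4, takes a point from camera to world coordinates). Camera axes: x right, y down, z forward; pixel columns grow to the right and rows downward; lengths in mm; the calibration is good to about 2 mm. The wrist camera is an equidistant fisheye: a pixel r from the principal point sees the ray r / f radians off the axis. A picture is of the moment at which its call begins. There is no depth.
- manip.hand_in(): hands the job in; it is judged then, once.
The state is a dict: "time": time; "q": joint angles; "joint_velocities": joint speeds; "effort": joint torques, N m; "tool_pos": TCP position; "tool_rot": TCP orientation; "ft_force": force on the tool from outside, world axes, zero at the start; "ft_torque": the same for the moment, N m; "finger_gap": opening from 0.0 (shut) to 1.0 (fully open); "gripper_force": force on a finger pad.
Only numpy, scipy, OpenCV 4.12 (cv2) and the standard library are available. Lean on these libraries where they do the work, as an engineer would, in place of code of your own. Each camera call takes 0.05 s, during which the arm holds its last target. There are 200 camera calls.

### The job

Swing the door of the small blue cabinet open until it stands at least square to the cabinet front, and leave it open. Then sort the returned fittings from the grey tray into the bins on the inside of the door: both white elbows into the yellow bin and the black coupling into the red bin. Leave the can, the tape measure and the wrench where they are.

Things in the scene. Friction and masses are not known exactly. Their poses are not given: they have to be found in the camera images.
- door (a joint): angle of the cabinet door, rad: 0 shut, grows as it opens towards the robot, stop at 1.75; starts up to 0.2 ajar. The upright hinge is at the cabinet's left edge (the +y side); seen from above the door turns clockwise as it opens. A slightly stiff hinge (about 0.25 N m), the door stays where it is left. Blue panel 250 mm wide, 200 mm tall, 12 mm thick.
- door_hinge (a point): point on the hinge line of the door at table height, on the outer face of the door. Its axes turn with the door: the panel runs from it 250 mm along its -y, the outer face with the handle looks to its -x, the bins are on its +x side; z up. At door angle 0 these are the cabinet's axes.
- door_handle (a point): middle of the handle on the door's outer face: an upright round steel bar 11 mm thick and about 110 mm long, from 80 mm to 190 mm above the table, its axis 35 mm out from the face and 220 mm from the hinge; thin posts near both ends. Site 135 mm above the table; axes as at the hinge. Pinch its upper end from above, fingers either side along y.
- cabinet: blue steel bench-top cabinet, fixed, 190 mm deep (its x, the door included) by 250 mm wide by 200 mm tall, somewhat turned. Origin at the foot of the hinge line: the front left corner; the cabinet extends along its +x and -y.
- bin_yellow (a point): yellow open-top bin fixed to the inside of the cabinet door, hidden until the door opens: outside 80 mm (its x, out from the door) by 96 mm (its y, along the door) by 65 mm tall, walls 4 mm. Origin at the centre of its underside; z up; its rim is 160 mm above the table, 40 mm below the door's top. Nearer the hinge: centre at x 52, y -72 mm in the hinge axes.
- bin_red (a point): red open-top bin fixed to the inside of the cabinet door, hidden until the door opens: outside 80 mm (its x, out from the door) by 96 mm (its y, along the door) by 65 mm tall, walls 4 mm. Origin at the centre of its underside; z up; its rim is 160 mm above the table, 40 mm below the door's top. Nearer the handle: centre at x 52, y -172 mm in the hinge axes.
- tray: shallow grey tray, fixed, 300 x 300 mm, floor 4 mm thick, rim 8 mm high in all. Origin at the centre of its underside. The three fittings lie on it, 105 mm or more apart.
- elbow1: white plastic pipe elbow, a 90 degree L lying flat: two round arms 27 mm thick (30 mm at the corner ball and end collars) running 34 mm from the corner along its +x and +y. Origin: where the arm axes meet, at mid height, 15 mm above what it lies on; z up. 49 mm long over either arm (along x at y = 4 mm: centre x = 10 mm), flat at the open end. About 35 g.
- elbow2: white plastic pipe elbow, a 90 degree L lying flat: two round arms 27 mm thick (30 mm at the corner ball and end collars) running 34 mm from the corner along its +x and +y. Origin: where the arm axes meet, at mid height, 15 mm above what it lies on; z up. 49 mm long over either arm (along x at y = 4 mm: centre x = 10 mm), flat at the open end. About 35 g.
- coupling: black plastic-coated pipe coupling with grey metal ends: plain upright cylinder 34 mm in diameter (37 mm at a narrow rib round its middle) and 44 mm tall, solid for grasping. Origin at its centre, 22 mm above its foot; z along its axis. About 90 g.
- can: bystander: upright can with a green label, 66 mm in diameter, 95 mm tall. Origin under its centre.
- tape: bystander: orange and black tape measure, 70 x 40 x 62 mm. Origin under its centre.
- wrench: bystander: steel wrench 160 mm long, lying flat along its x. Origin at its underside.
Mind the look-alikes: they are no part of the job. What is shaped like the elbow2 but orange is not meant. Leave any pink look-alike of the elbow1 alone.

How it is judged (in metres and radians):
On the way:
1. the cabinet door is open to 1.4 rad or more (about square) (value of joint door above 1.4 rad), for 0.2 s.
At the end, for the whole second after the job is handed in: The door is still open (at least 1.4 rad) and still, both white elbows lie at rest in the yellow bin and the black coupling in the red bin (each one's origin inside the bin's walls and below its rim) (value of joint door above 1.4 rad and velocity of joint door between -0.05 and 0.05 rad/s and x of elbow1 in the frame of bin_yellow between -0.038 and 0.038 m and y of elbow1 in the frame of bin_yellow between -0.046 and 0.046 m and z of elbow1 in the frame of bin_yellow between 0 and 0.065 m and linear speed of each of elbow1, elbow2, coupling below 0.05 m/s and x of elbow2 in the frame of bin_yellow between -0.038 and 0.038 m and y of elbow2 in the frame of bin_yellow between -0.046 and 0.046 m and z of elbow2 in the frame of bin_yellow between 0 and 0.065 m and x of coupling in the frame of bin_red between -0.038 and 0.038 m and y of coupling in the frame of bin_red between -0.046 and 0.046 m and z of coupling in the frame of bin_red between 0 and 0.065 m); the robot touches nothing.
It fails at once if the can, the tape measure or the wrench is moved by more than 30 mm (distance of any of can, tape, wrench from where it was at the start of the episode above 0.03 m).
It also fails if it takes over 72 s, if anything falls off the work surface, if the arm or the gripper's body presses on something with over 40 N, if the wrist force passes 120 N, or if a joint passes its speed limit or range.

## Working session

There is one attempt and no reset: what is moved stays moved. The work goes in short steps, Python scripts to look and compute and a shell command to move; the robot and the scene stay as the last step left them, time stands still between calls to the robot, and variables do not carry over. Pictures are saved under pics/ and viewed, at most 10 in all, crops included, and the job is handed in when it is done.

```bash
mkdir -p pics; ls
cat > h.py <<'E'
import numpy as np, cv2
from scipy.spatial.transform import Rotation as R
from station import manip
def snap(n,name):
    c=manip.capture(n); cv2.imwrite('pics/'+name,c['img'][:,:,::-1]); np.savez('pics/'+name+'.npz',**c); return c
def ray(c,u,v,fish=False):
    K=c['camera_matrix'];T=c['world_from_camera']
    x=(u-K[0,2])/K[0,0];y=(v-K[1,2])/K[1,1]
    if fish:
        r=np.hypot(x,y); d=np.array([np.sin(r)*x/r,np.sin(r)*y/r,np.cos(r)])
    else: d=np.array([x,y,1.])
    return T[:3,3],T[:3,:3]@d
def onz(c,u,v,z,fish=False):
    o,d=ray(c,u,v,fish); return o+d*(z-o[2])/d[2]
def load(name): return dict(np.load('pics/'+name+'.npz'))
E
python3 - <<'E'
from h import *
a=snap('scene','s1.png');b=snap('side','d1.png');w=snap('wrist','w1.png')
im=np.hstack([cv2.imread('pics/s1.png'),]);
for c in(a,b,w): print(c['camera_matrix'].round(1).tolist(),c['world_from_camera'].round(3).tolist())
cv2.imwrite('pics/s1b.png',cv2.resize(cv2.imread('pics/s1.png'),(800,600),interpolation=cv2.INTER_CUBIC))
x=np.hstack([cv2.imread('pics/d1.png'),cv2.imread('pics/w1.png')]);cv2.imwrite('pics/dw.png',cv2.resize(x,(800,300)))
print(manip.get_obs())
E
```

```text
pics
[[406.7, 0.0, 256.1], [0.0, 406.7, 189.8], [0.0, 0.0, 1.0]] [[-0.146, 0.581, -0.801, 1476.44], [0.989, 0.075, -0.126, 153.769], [-0.013, -0.81, -0.586, 770.299], [0.0, 0.0, 0.0, 1.0]]
[[381.9, 0.0, 254.0], [0.0, 381.9, 187.7], [0.0, 0.0, 1.0]] [[0.999, -0.029, 0.043, 499.857], [-0.052, -0.593, 0.803, -978.588], [0.003, -0.804, -0.594, 837.026], [0.0, 0.0, 0.0, 1.0]]
[[297.3, 0.0, 255.0], [0.0, 297.3, 193.0], [0.0, 0.0, 1.0]] [[0.416, 0.872, 0.258, 152.912], [0.91, -0.398, -0.119, 507.025], [-0.001, 0.284, -0.959, 372.877], [0.0, 0.0, 0.0, 1.0]]
{'time': 0.15, 'q': array([ 9.95993204e-01,  3.42611502e-01,  1.52474401e+00, -8.89651808e-06,
        1.27542153e+00, -1.46034529e-01]), 'joint_velocities': array([ 4.55660167e-04,  1.03603739e-03, -3.55374361e-03, -1.29066433e-03,
       -3.19670811e-05,  6.27785256e-04]), 'effort': array([ 7.61321171e-04, -4.33907890e+01, -2.46146071e+01, -1.59889564e-04,
        5.71147597e-03,  3.13007536e-05]), 'tool_pos': array([218.11297319, 477.23732878, 230.77897519]), 'tool_rot': array([ 2.12744555e-01,  9.77107672e-01, -5.55644587e-04, -2.04864939e-04]), 'ft_force': array([ 0.21079664, -0.33688615, -0.44400351]), 'ft_torque': array([ 0.04140678, -0.00117054, -0.01702503]), 'gripper_force': 0.0, 'finger_gap': 0.9956908298926093}
```

View pics/s1b.png

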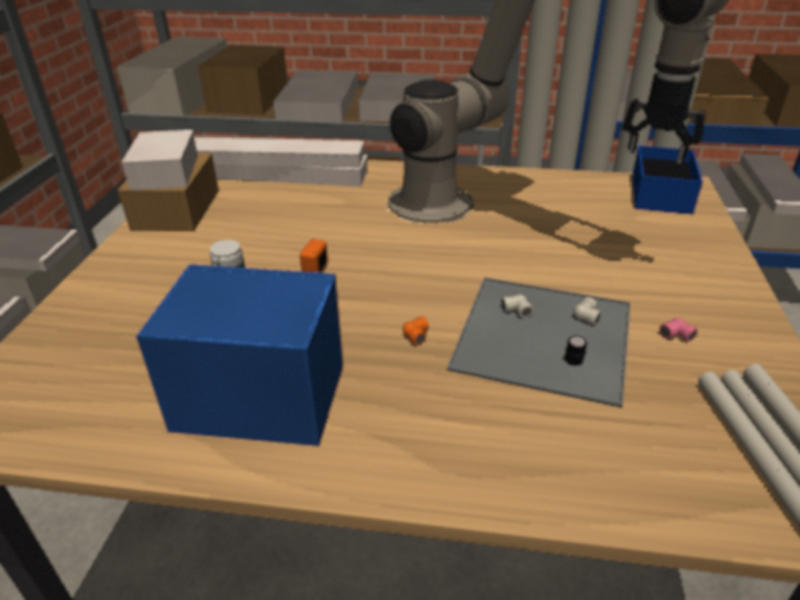

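View pics/dw.png

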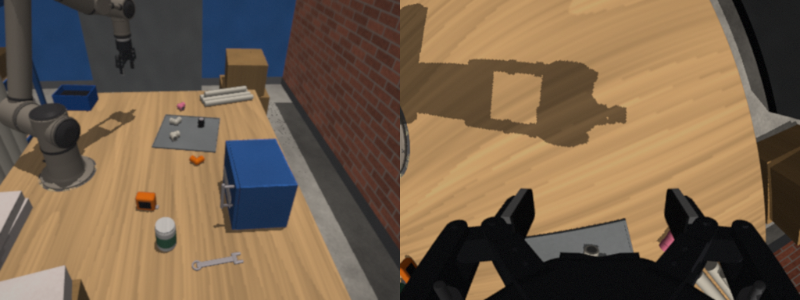

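The scene view (800x600) shows these candidates:
- White elbows on the tray at (516,305) and (588,311).
- An orange look-alike at (416,329) and a pink one at (679,329), both off the tray.
- The black coupling at (576,350).

I choose the two white elbows and the coupling. The cabinet, with its handle, is clear in the side view. Next are close crops.

Run:
```python
import cv2,numpy as np
s=cv2.imread('pics/s1.png');d=cv2.imread('pics/d1.png')
a=cv2.resize(s[170:260,280:410],(780,540),interpolation=cv2.INTER_CUBIC)   # x6
cv2.imwrite('pics/ca.png',a)
b=cv2.resize(d[170:300,270:390],None,fx=4.5,fy=4.5,interpolation=cv2.INTER_CUBIC)
cv2.imwrite('pics/cb.png',b)
```

```text
(no output)
```

View pics/ca.png

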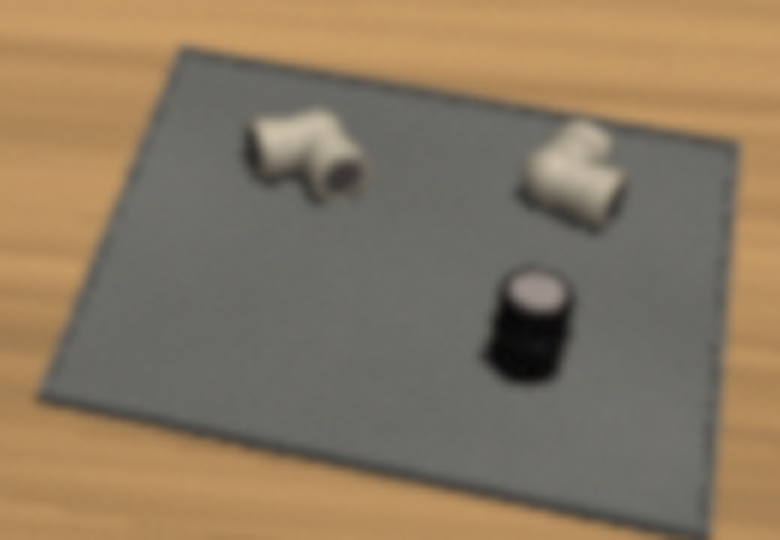

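View pics/cb.png

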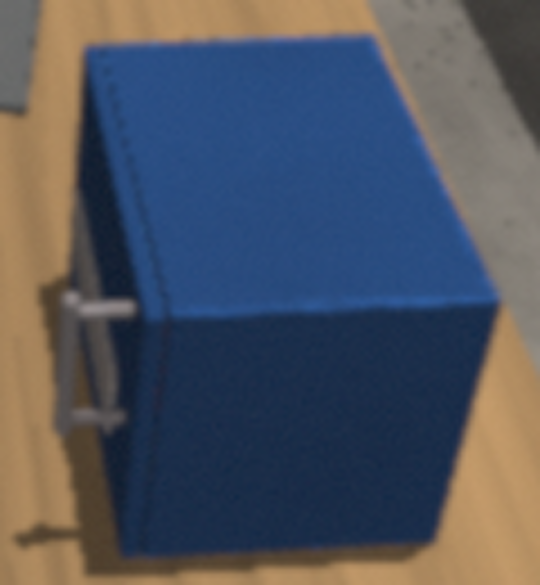

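Tray crop (6x, offset 280,170): two white elbows with corners near (318,130) and (548,178), and the coupling's top at (538,292). Cabinet crop (4.5x, offset 270,170): handle top at (71,297), outer top corners at (147,318) and (88,47), back top corners at (497,300) and (372,38). The door looks nearly shut.

Run:
```python
from h import *
s=load('s1.png');d=load('d1.png')
f=lambda u,v,z:onz(d,270+u/4.5,170+v/4.5,z).round(0)
g=lambda u,v,z:onz(s,280+u/6,170+v/6,z).round(0)
for n,u,v,z in [('handle',71,297,190),('free',147,318,200),('hinge',88,47,200),('slitfree',168,316,200),('slithinge',108,55,200),('backR',497,300,200),('backL',372,38,200),('botfree',122,553,0),('botback',435,541,0)]: print(n,f(u,v,z))
for n,u,v,z in [('A corner',318,128,22),('A e1',258,145,19),('A e2',345,177,19),('B corner',543,172,22),('B e1',592,135,19),('B e2',613,205,19),('coupTop',538,292,48),('t1',182,48,8),('t2',738,145,8),('t3',40,400,8),('t4',710,537,8)]: print(n,g(u,v,z))
# cabinet from scene (800x600)
k=512/800
for n,u,v in [('backL',305,275+6),]: pass
for n,u,v in [('can',227,247),('tape',314,245)]: print(n,onz(s,u*k,v*k,95 if n=='can' else 62).round())
for n,u,v in [('front free top',191,268),('front hinge top',337,277),('back hinge top',303,351),('back free top',148,339)]: print(n,onz(s,u*k,v*k,200).round())
```

```text
handle [ 614. -305.  190.]
free [ 651. -333.  200.]
hinge [651. -87. 200.]
slitfree [ 662. -332.  200.]
slithinge [662. -96. 200.]
backR [ 839. -329.  200.]
backL [835. -86. 200.]
botfree [ 652. -328.    0.]
botback [ 842. -328.    0.]
A corner [431. 232.  22.]
A e1 [446. 201.  19.]
A e2 [468. 245.  19.]
B corner [455. 344.  22.]
B e1 [415. 372.  19.]
B e2 [474. 377.  19.]
coupTop [583. 328.  48.]
t1 [345. 159.   8.]
t2 [399. 449.   8.]
t3 [642. 106.   8.]
t4 [690. 398.   8.]
can [ 428. -368.   95.]
tape [ 345. -210.   62.]
front free top [ 662. -322.  200.]
front hinge top [657. -77. 200.]
back hinge top [840. -82. 200.]
back free top [ 844. -307.  200.]
```

```bash
cat >> h.py <<'E'
def plan(targets, start=None):
    """targets: list of (x,y,z,yaw_deg of tool y); prints per-target shift/turn in tool axes, from previous target"""
    if start is None:
        o=manip.get_obs(); p=np.array(o['tool_pos']); r=R.from_quat(o['tool_rot'])
    else: p,r=start
    for x,y,z,yw in targets:
        a=np.radians(yw); Y=np.array([np.cos(a),np.sin(a),0]);Z=np.array([0,0,-1.]);X=np.cross(Y,Z)
        r2=R.from_matrix(np.c_[X,Y,Z]); p2=np.array([x,y,z])
        print((x,y,z,yw),'d',(r.inv().apply(p2-p)/250).round(3),'r',((r.inv()*r2).as_rotvec()/(np.pi/2)).round(3))
        p,r=p2,r2
E
python3 - <<'E'
from h import *
plan([(350,217,235,75),(482,-44,235,90),(614,-305,235,90),(614,-305,162,90)])
E
```

```text
(350, 217, 235, 75) d [-0.913 -0.727 -0.016] r [-0.001 -0.    -0.106]
(482, -44, 235, 90) d [-0.78  -0.872  0.   ] r [ 0.     0.    -0.167]
(614, -305, 235, 90) d [-0.528 -1.044  0.   ] r [0. 0. 0.]
(614, -305, 162, 90) d [0.    0.    0.292] r [0. 0. 0.]
```

```bash
python3 -m creep '[{"dx":-0.913,"dy":-0.727,"dz":-0.1,"rz":-0.106},{"dx":-0.913,"dy":-0.727,"dz":-0.1,"rz":-0.106},{"dx":-0.913,"dy":-0.727,"dz":-0.1,"rz":-0.106},{"dx":-0.913,"dy":-0.727,"dz":-0.1,"rz":-0.106},{"dx":-0.913,"dy":-0.727,"dz":-0.1,"rz":-0.106},{"dx":-0.913,"dy":-0.727,"dz":-0.1,"rz":-0.106},{"dx":-0.913,"dy":-0.727,"dz":-0.1,"rz":-0.106},{"dx":-0.913,"dy":-0.727,"dz":-0.1,"rz":-0.106},{"dx":-0.913,"dy":-0.727,"dz":-0.1,"rz":-0.106},{"dx":-0.913,"dy":-0.727,"dz":-0.1,"rz":-0.106}]' 1
python3 -m creep '[{"dx":-0.78,"dy":-0.872,"rz":-0.167},{"dx":-0.78,"dy":-0.872,"rz":-0.167},{"dx":-0.78,"dy":-0.872,"rz":-0.167},{"dx":-0.78,"dy":-0.872,"rz":-0.167},{"dx":-0.78,"dy":-0.872,"rz":-0.167},{"dx":-0.78,"dy":-0.872,"rz":-0.167},{"dx":-0.78,"dy":-0.872,"rz":-0.167},{"dx":-0.78,"dy":-0.872,"rz":-0.167},{"dx":-0.78,"dy":-0.872,"rz":-0.167},{"dx":-0.78,"dy":-0.872,"rz":-0.167}]'
python3 - <<'E'
from h import *
w=snap('wrist','w2.png')
o=manip.get_obs();print(o['tool_pos'].round(1),o['q'].round(2))
plan([(560,-240,260,90),(614,-305,235,90),(614,-305,162,90)])
E
```

```text
[218.2 477.3 230.9] [ 1.    0.34  1.52 -0.    1.28 -0.15]
(560, -240, 260, 90) d [-2.437 -2.041 -0.115] r [-0.001 -0.    -0.273]
(614, -305, 235, 90) d [-0.216 -0.26   0.1  ] r [0. 0. 0.]
(614, -305, 162, 90) d [0.    0.    0.292] r [0. 0. 0.]$[0]: bad value
$[0]: bad value
```

```bash
python3 -m creep '[{"dx":-0.91,"dy":-0.73,"dz":-0.1,"rx":0,"ry":0,"rz":-0.1},{"dx":-0.91,"dy":-0.73,"dz":-0.1,"rx":0,"ry":0,"rz":-0.1},{"dx":-0.91,"dy":-0.73,"dz":-0.1,"rx":0,"ry":0,"rz":-0.1},{"dx":-0.91,"dy":-0.73,"dz":-0.1,"rx":0,"ry":0,"rz":-0.1},{"dx":-0.91,"dy":-0.73,"dz":-0.1,"rx":0,"ry":0,"rz":-0.1},{"dx":-0.91,"dy":-0.73,"dz":-0.1,"rx":0,"ry":0,"rz":-0.1},{"dx":-0.91,"dy":-0.73,"dz":-0.1,"rx":0,"ry":0,"rz":-0.1},{"dx":-0.91,"dy":-0.73,"dz":-0.1,"rx":0,"ry":0,"rz":-0.1},{"dx":-0.91,"dy":-0.73,"dz":-0.1,"rx":0,"ry":0,"rz":-0.1},{"dx":-0.91,"dy":-0.73,"dz":-0.1,"rx":0,"ry":0,"rz":-0.1}]' 1
```

```text
time: 1.2
tool_pos: [348.6, 217.9, 256.1]
tool_rot: [0.134, 0.991, 0.0, -0.0]
ft_force: [-0.0, 0.3, -0.8]
finger_gap: 1.002
gripper_force: 0.0
```

```bash
python3 -m creep '[{"dx":-0.78,"dy":-0.87,"dz":0,"rx":0,"ry":0,"rz":-0.17},{"dx":-0.78,"dy":-0.87,"dz":0,"rx":0,"ry":0,"rz":-0.17},{"dx":-0.78,"dy":-0.87,"dz":0,"rx":0,"ry":0,"rz":-0.17},{"dx":-0.78,"dy":-0.87,"dz":0,"rx":0,"ry":0,"rz":-0.17},{"dx":-0.78,"dy":-0.87,"dz":0,"rx":0,"ry":0,"rz":-0.17},{"dx":-0.78,"dy":-0.87,"dz":0,"rx":0,"ry":0,"rz":-0.17},{"dx":-0.78,"dy":-0.87,"dz":0,"rx":0,"ry":0,"rz":-0.17},{"dx":-0.78,"dy":-0.87,"dz":0,"rx":0,"ry":0,"rz":-0.17},{"dx":-0.78,"dy":-0.87,"dz":0,"rx":0,"ry":0,"rz":-0.17},{"dx":-0.78,"dy":-0.87,"dz":0,"rx":0,"ry":0,"rz":-0.17}]'
python3 - <<'E'
from h import *
w=snap('wrist','w3.png')
o=manip.get_obs();print(o['q'].round(2))
plan([(580,-270,250,90),(614,-305,235,90),(614,-305,162,90)])
E
```

```text
time: 2.2
tool_pos: [478.2, -43.0, 256.4]
tool_rot: [0.001, 1.0, 0.0, -0.0]
ft_force: [-0.9, 0.5, -0.0]
finger_gap: 0.997
gripper_force: 0.0
[-0.25  0.24  1.6   0.    1.3  -1.82]
(580, -270, 250, 90) d [-0.409 -0.907  0.026] r [ 0.     0.    -0.001]
(614, -305, 235, 90) d [-0.136 -0.14   0.06 ] r [0. 0. 0.]
(614, -305, 162, 90) d [0.    0.    0.292] r [0. 0. 0.]
```

View pics/w3.png

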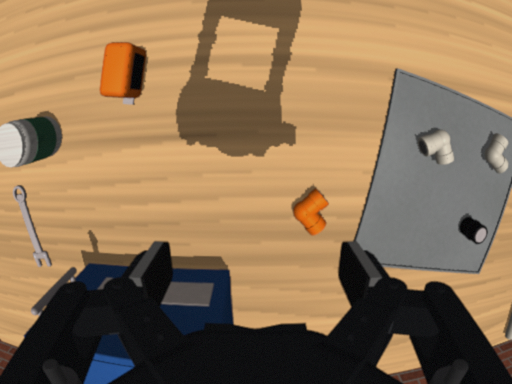

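The wrist view shows the tray's elbows at (437,145) and (498,153), the coupling at (474,230), the orange look-alike at (311,211) and the handle near (55,288). Moving over the handle.

```bash
python3 -m creep '[{"dx":-0.1,"dy":-0.2,"dz":0,"rx":0,"ry":0,"rz":0},{"dx":-0.2,"dy":-0.4,"dz":0,"rx":0,"ry":0,"rz":0},{"dx":-0.3,"dy":-0.6,"dz":0,"rx":0,"ry":0,"rz":0},{"dx":-0.45,"dy":-0.8,"dz":0.02,"rx":0,"ry":0,"rz":0},{"dx":-0.54,"dy":-0.95,"dz":0.04,"rx":0,"ry":0,"rz":0},{"dx":-0.54,"dy":-1,"dz":0.04,"rx":0,"ry":0,"rz":0},{"dx":-0.54,"dy":-1,"dz":0.04,"rx":0,"ry":0,"rz":0},{"dx":-0.54,"dy":-1,"dz":0.04,"rx":0,"ry":0,"rz":0},{"dx":-0.54,"dy":-1,"dz":0.04,"rx":0,"ry":0,"rz":0},{"dx":-0.54,"dy":-1,"dz":0.04,"rx":0,"ry":0,"rz":0}]'
python3 - <<'E'
from h import *
w=snap('wrist','w4.png');d=snap('side','d4.png')
b=cv2.imread('pics/w4.png')[180:384,100:412]; cv2.imwrite('pics/c4.png',cv2.resize(b,None,fx=2.5,fy=2.5))
plan([(614,-305,162,90)])
E
```

```text
time: 3.25
tool_pos: [612.7, -293.8, 247.3]
tool_rot: [0.001, 1.0, -0.0, 0.0]
ft_force: [0.2, -0.7, 0.3]
finger_gap: 1.001
gripper_force: 0.0
(614, -305, 162, 90) d [-0.005 -0.043  0.341] r [-0.     0.001 -0.002]
```

View pics/c4.png

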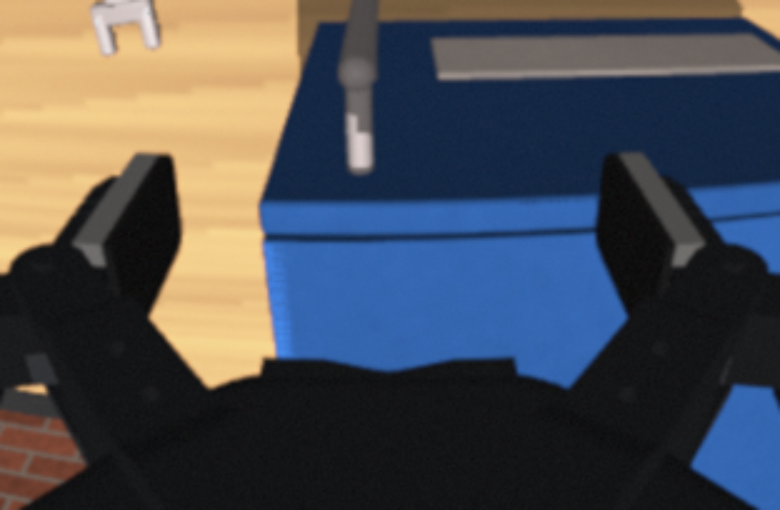

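The crop shows the bar's top end at (357,72) and its post at the door at (358,160). The door's top front corner is at (263,203), and the slit looks even, so the door is almost shut.

Run:
```python
from h import *
w=load('w4.png'); f=lambda u,v,z:print(onz(w,100+u/2.5,180+v/2.5,z,True).round(1))
f(357,68,188); f(263,203,200); f(780,183,200); f(266,238,200); f(590,228,200)
f(357,160,185)
```

```text
[ 611.3 -302.9  188. ]
[ 649.3 -330.8  200. ]
[ 647.7 -168.6  200. ]
[ 661.6 -330.8  200. ]
[ 659.3 -232.6  200. ]
[ 642.2 -303.5  185. ]
```

```bash
python3 -m creep '[{"dx":0,"dy":-0.036,"dz":0,"rx":0,"ry":0,"rz":0},{"dx":0,"dy":-0.036,"dz":0.08,"rx":0,"ry":0,"rz":0},{"dx":0,"dy":-0.036,"dz":0.16,"rx":0,"ry":0,"rz":0},{"dx":0,"dy":-0.036,"dz":0.24,"rx":0,"ry":0,"rz":0},{"dx":0,"dy":-0.036,"dz":0.3,"rx":0,"ry":0,"rz":0},{"dx":0,"dy":-0.036,"dz":0.34,"rx":0,"ry":0,"rz":0},{"dx":0,"dy":-0.036,"dz":0.34,"rx":0,"ry":0,"rz":0},{"dx":0,"dy":-0.036,"dz":0.34,"rx":0,"ry":0,"rz":0},{"dx":0,"dy":-0.036,"dz":0.34,"rx":0,"ry":0,"rz":0},{"dx":0,"dy":-0.036,"dz":0.34,"rx":0,"ry":0,"rz":0}]' 1
python3 -m creep '[{"dx":0,"dy":0,"dz":0,"rx":0,"ry":0,"rz":0},{"dx":0,"dy":0,"dz":0,"rx":0,"ry":0,"rz":0},{"dx":0,"dy":0,"dz":0,"rx":0,"ry":0,"rz":0},{"dx":0,"dy":0,"dz":0,"rx":0,"ry":0,"rz":0},{"dx":0,"dy":0,"dz":0,"rx":0,"ry":0,"rz":0},{"dx":0,"dy":0,"dz":0,"rx":0,"ry":0,"rz":0},{"dx":0,"dy":0,"dz":0,"rx":0,"ry":0,"rz":0},{"dx":0,"dy":0,"dz":0,"rx":0,"ry":0,"rz":0},{"dx":0,"dy":0,"dz":0,"rx":0,"ry":0,"rz":0},{"dx":0,"dy":0,"dz":0,"rx":0,"ry":0,"rz":0}]' -1
python3 - <<'E'
from h import *
o=manip.get_obs(); p=o['tool_pos'];print(o['q'].round(2)); r=R.from_quat(o['tool_rot'])
H=np.array([649,-83,0.]); v=p-H; v[2]=0; print(v)
for c in range(2):
  p0=None
  base=c*52
  rows=[]
  Rz=lambda a:R.from_euler('z',-a,degrees=True)
  r0=Rz(base)*r; q0=Rz(base).apply(v)
  for k in range(1,11):
    a=base+5.2*k
    q1=Rz(a).apply(v); rows.append(np.r_[r0.inv().apply(q1-q0)/250,(r0.inv()*(Rz(a)*r)).as_rotvec()/(np.pi/2)].round(3)[[0,1,5]])
  print(np.array(rows).tolist())
E
```

```text
time: 4.35
tool_pos: [612.9, -304.8, 162.4]
tool_rot: [0.002, 1.0, -0.0, 0.001]
ft_force: [-0.5, -0.8, 1.1]
finger_gap: 0.997
gripper_force: 0.0
time: 5.35
tool_pos: [612.8, -303.3, 161.4]
tool_rot: [0.002, 1.0, 0.001, 0.0]
ft_force: [-0.4, 5.1, 3.1]
finger_gap: 0.104
gripper_force: 58.6
[-0.57  0.69  1.13  0.    1.32 -2.14]
[ -36.20754204 -220.34953846    0.        ]
[[0.079, 0.016, 0.058], [0.157, 0.04, 0.116], [0.232, 0.07, 0.173], [0.304, 0.108, 0.231], [0.372, 0.151, 0.289], [0.436, 0.201, 0.347], [0.496, 0.256, 0.404], [0.55, 0.316, 0.462], [0.598, 0.381, 0.52], [0.641, 0.45, 0.578]]
[[0.079, 0.016, 0.058], [0.157, 0.04, 0.116], [0.232, 0.07, 0.173], [0.304, 0.108, 0.231], [0.372, 0.151, 0.289], [0.436, 0.201, 0.347], [0.496, 0.256, 0.404], [0.55, 0.316, 0.462], [0.598, 0.381, 0.52], [0.641, 0.45, 0.578]]
```

```bash
python3 -m creep '[{"dx":0.079,"dy":0.016,"dz":0,"rx":0,"ry":0,"rz":0.058},{"dx":0.157,"dy":0.04,"dz":0,"rx":0,"ry":0,"rz":0.116},{"dx":0.232,"dy":0.07,"dz":0,"rx":0,"ry":0,"rz":0.173},{"dx":0.304,"dy":0.108,"dz":0,"rx":0,"ry":0,"rz":0.231},{"dx":0.372,"dy":0.151,"dz":0,"rx":0,"ry":0,"rz":0.289},{"dx":0.436,"dy":0.201,"dz":0,"rx":0,"ry":0,"rz":0.347},{"dx":0.496,"dy":0.256,"dz":0,"rx":0,"ry":0,"rz":0.404},{"dx":0.55,"dy":0.316,"dz":0,"rx":0,"ry":0,"rz":0.462},{"dx":0.598,"dy":0.381,"dz":0,"rx":0,"ry":0,"rz":0.52},{"dx":0.641,"dy":0.45,"dz":0,"rx":0,"ry":0,"rz":0.578}]'
```

```text
time: 6.35
tool_pos: [451.7, -192.1, 161.4]
tool_rot: [0.442, 0.897, -0.001, 0.0]
ft_force: [-0.5, -2.2, 0.4]
finger_gap: 0.103
gripper_force: 59.6
```

```bash
python3 -m creep '[{"dx":0.079,"dy":0.016,"dz":0,"rx":0,"ry":0,"rz":0.058},{"dx":0.157,"dy":0.04,"dz":0,"rx":0,"ry":0,"rz":0.116},{"dx":0.232,"dy":0.07,"dz":0,"rx":0,"ry":0,"rz":0.173},{"dx":0.304,"dy":0.108,"dz":0,"rx":0,"ry":0,"rz":0.231},{"dx":0.372,"dy":0.151,"dz":0,"rx":0,"ry":0,"rz":0.289},{"dx":0.436,"dy":0.201,"dz":0,"rx":0,"ry":0,"rz":0.347},{"dx":0.496,"dy":0.256,"dz":0,"rx":0,"ry":0,"rz":0.404},{"dx":0.55,"dy":0.316,"dz":0,"rx":0,"ry":0,"rz":0.462},{"dx":0.55,"dy":0.316,"dz":0,"rx":0,"ry":0,"rz":0.462},{"dx":0.55,"dy":0.316,"dz":0,"rx":0,"ry":0,"rz":0.462}]'
python3 - <<'E'
from h import *
print(manip.get_obs()['q'].round(2))
a=snap('scene','s5.png');b=snap('side','d5.png')
x=np.vstack([a['img'][120:300,60:420],b['img'][110:290,130:490]])[:,:,::-1]
cv2.imwrite('pics/c5.png',cv2.resize(x,None,fx=1.66,fy=1.66,interpolation=cv2.INTER_CUBIC))
E
```

```text
time: 7.35
tool_pos: [428.8, -33.1, 161.3]
tool_rot: [0.73, 0.683, -0.001, -0.002]
ft_force: [-9.9, 2.6, 9.6]
finger_gap: 0.104
gripper_force: 60.7
[-0.26  0.25  1.87 -0.    1.02 -0.19]
```

View pics/c5.png

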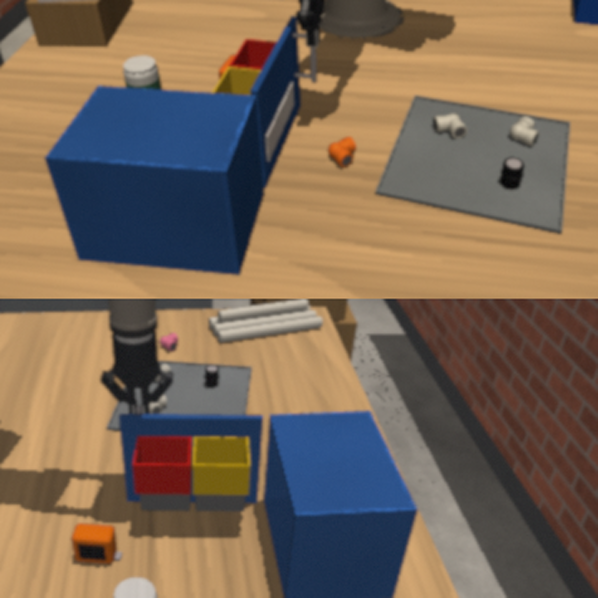

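The door stands at about 93° with the red and yellow bins showing on its -y side, and nothing else has moved. Releasing and going to the tray.

```bash
python3 -m creep '[{"dx":0,"dy":0,"dz":0,"rx":0,"ry":0,"rz":0},{"dx":0,"dy":0,"dz":0,"rx":0,"ry":0,"rz":0},{"dx":0,"dy":0,"dz":0,"rx":0,"ry":0,"rz":0},{"dx":0,"dy":0,"dz":0,"rx":0,"ry":0,"rz":0},{"dx":0,"dy":0,"dz":0,"rx":0,"ry":0,"rz":0},{"dx":0,"dy":0,"dz":-0.1,"rx":0,"ry":0,"rz":0},{"dx":0,"dy":0,"dz":-0.2,"rx":0,"ry":0,"rz":0},{"dx":0,"dy":0,"dz":-0.3,"rx":0,"ry":0,"rz":0},{"dx":0,"dy":0,"dz":-0.4,"rx":0,"ry":0,"rz":0},{"dx":0,"dy":0,"dz":-0.4,"rx":0,"ry":0,"rz":0}]' 0.2
python3 -m creep '[{"dx":0.2,"dy":0,"dz":0,"rx":0,"ry":0,"rz":0},{"dx":0.4,"dy":0,"dz":0,"rx":0,"ry":0,"rz":0},{"dx":0.6,"dy":0,"dz":0,"rx":0,"ry":0,"rz":0},{"dx":0.8,"dy":0,"dz":0,"rx":0,"ry":0,"rz":0},{"dx":0.95,"dy":0,"dz":0,"rx":0,"ry":0,"rz":0},{"dx":0.95,"dy":0,"dz":0,"rx":0,"ry":0,"rz":0},{"dx":0.95,"dy":0,"dz":0,"rx":0,"ry":0,"rz":0},{"dx":0.95,"dy":0,"dz":0,"rx":0,"ry":0,"rz":0},{"dx":0.95,"dy":0,"dz":0,"rx":0,"ry":0,"rz":0},{"dx":0.95,"dy":0,"dz":0,"rx":0,"ry":0,"rz":0}]' 1
python3 - <<'E'
from h import *
w=snap('wrist','w6.png'); print(w['world_from_camera'].round(2).tolist())
cv2.imwrite('pics/c6.png',cv2.resize(cv2.imread('pics/w6.png'),(800,600),interpolation=cv2.INTER_CUBIC))
E
```

```text
time: 8.45
tool_pos: [432.8, -34.7, 264.3]
tool_rot: [0.731, 0.683, 0.002, 0.003]
ft_force: [-0.1, 0.0, -1.3]
finger_gap: 0.6
gripper_force: 0.0
time: 9.45
tool_pos: [447.4, 201.7, 261.4]
tool_rot: [0.731, 0.682, 0.0, 0.0]
ft_force: [-0.1, -0.6, -0.0]
finger_gap: 1.0
gripper_force: 0.0
[[1.0, -0.07, -0.02, 452.8], [-0.07, -0.96, -0.28, 273.42], [0.0, 0.28, -0.96, 403.54], [0.0, 0.0, 0.0, 1.0]]
```

View pics/c6.png

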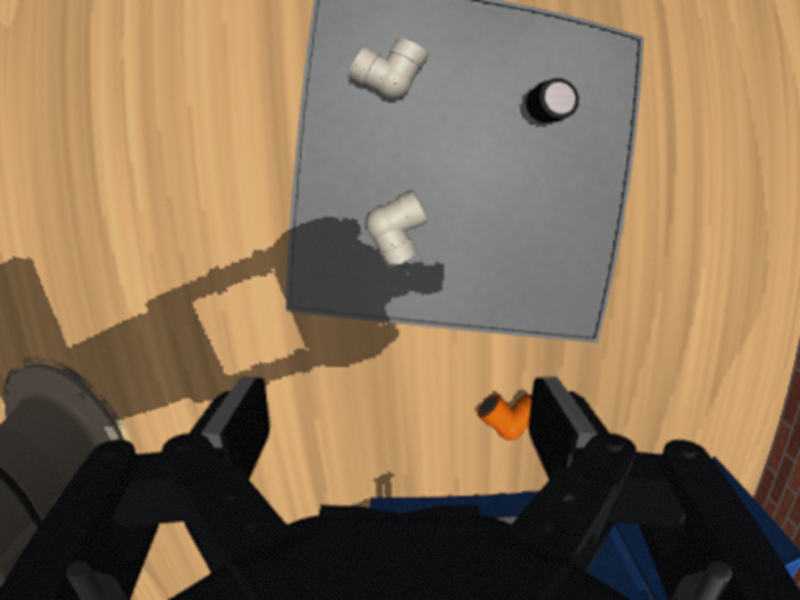

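The wrist view from above the tray (800 px wide) shows:
- **Elbow A:** corner (383,222), ends (419,205) and (400,260).
- **Elbow B:** corner (393,84), ends (412,46) and (355,65).
- **Coupling:** top at (560,98).

The orange look-alike at (505,413) is off the tray.

Run:
```python
from h import *
w=load('w6.png'); f=lambda u,v,z:onz(w,u*.64,v*.64,z,True)
for n,P in dict(A=[(383,222),(419,205),(400,260)],B=[(393,84),(412,46),(355,65)]).items():
    c,e1,e2=[f(u,v,19)[:2] for u,v in P]
    for e in(e1,e2): print(n,'corner',c.round(1),'end',e.round(1),'len',np.linalg.norm(e-c).round(1),'dir',np.degrees(np.arctan2(*(e-c)[::-1])).round(1))
print('coup',f(560,98,48).round(1))
```

```text
A corner [437.1 229.6] end [467.8 241.7] len 33.0 dir 21.6
A corner [437.1 229.6] end [449.  196.4] len 35.2 dir -70.3
B corner [453.5 343.9] end [471.2 375.9] len 36.6 dir 61.0
B corner [453.5 343.9] end [423.7 362.9] len 35.3 dir 147.4
coup [582.9 325.1  48. ]
```

Run:
```python
from h import *
d=load('d5.png')
for n,u,v in [('yellow rim c',221.5,451),('red',163,451),('door free top',122,416),('door hinge top',261,416)]: print(n,onz(d,130+u/1.66,110+(v-298.8)/1.66,160 if 'c' in n or n=='red' else 200).round())
plan([(447.9,229.4,12,20.7)])
plan([(447.9,229.4,200,20.7),(574,-130,260,-3.6),(574,-130,158,-3.6)],(np.array([447.9,229.4,7]),R.from_matrix(np.c_[[-np.sin(np.radians(20.7)),np.cos(np.radians(20.7)),0],[np.cos(np.radians(20.7)),np.sin(np.radians(20.7)),0],[0,0,-1]])))
```

```text
yellow rim c [ 573. -131.  160.]
red [ 473. -126.  160.]
door free top [403. -76. 200.]
door hinge top [644. -87. 200.]
(447.9, 229.4, 12, 20.7) d [ 0.11  -0.006  0.998] r [ 0.    -0.    -0.274]
(447.9, 229.4, 200, 20.7) d [ 0.     0.    -0.772] r [0. 0. 0.]
(574, -130, 260, -3.6) d [-1.523 -0.036 -0.24 ] r [0.   0.   0.27]
(574, -130, 158, -3.6) d [0.    0.    0.408] r [0. 0. 0.]
```

```bash
python3 -m creep '[{"dx":0.11,"dy":0,"dz":0.15,"rx":0,"ry":0,"rz":-0.09},{"dx":0.11,"dy":0,"dz":0.35,"rx":0,"ry":0,"rz":-0.18},{"dx":0.11,"dy":0,"dz":0.55,"rx":0,"ry":0,"rz":-0.27},{"dx":0.11,"dy":0,"dz":0.7,"rx":0,"ry":0,"rz":-0.274},{"dx":0.11,"dy":0,"dz":0.8,"rx":0,"ry":0,"rz":-0.274},{"dx":0.11,"dy":0,"dz":0.88,"rx":0,"ry":0,"rz":-0.274},{"dx":0.11,"dy":0,"dz":0.94,"rx":0,"ry":0,"rz":-0.274},{"dx":0.11,"dy":0,"dz":0.98,"rx":0,"ry":0,"rz":-0.274},{"dx":0.11,"dy":0,"dz":1,"rx":0,"ry":0,"rz":-0.274},{"dx":0.11,"dy":0,"dz":1,"rx":0,"ry":0,"rz":-0.274}]' 1
python3 -m creep '[{"dx":0,"dy":0,"dz":0.02,"rx":0,"ry":0,"rz":0},{"dx":0,"dy":0,"dz":0.02,"rx":0,"ry":0,"rz":0},{"dx":0,"dy":0,"dz":0.02,"rx":0,"ry":0,"rz":0},{"dx":0,"dy":0,"dz":0.02,"rx":0,"ry":0,"rz":0},{"dx":0,"dy":0,"dz":0.02,"rx":0,"ry":0,"rz":0},{"dx":0,"dy":0,"dz":0.02,"rx":0,"ry":0,"rz":0},{"dx":0,"dy":0,"dz":0.02,"rx":0,"ry":0,"rz":0},{"dx":0,"dy":0,"dz":0.02,"rx":0,"ry":0,"rz":0},{"dx":0,"dy":0,"dz":0.02,"rx":0,"ry":0,"rz":0},{"dx":0,"dy":0,"dz":0.02,"rx":0,"ry":0,"rz":0}]' -1
```

```text
time: 10.5
tool_pos: [449.1, 230.0, 11.1]
tool_rot: [0.568, 0.823, -0.0, -0.0]
ft_force: [-0.4, -0.1, 0.7]
finger_gap: 0.999
gripper_force: 0.0
time: 11.5
tool_pos: [449.8, 230.5, 7.0]
tool_rot: [0.568, 0.823, 0.001, 0.001]
ft_force: [-0.4, 0.4, 5.7]
finger_gap: 0.548
gripper_force: 61.4
```

```bash
python3 -m creep '[{"dx":0,"dy":0,"dz":-0.1,"rx":0,"ry":0,"rz":0},{"dx":0,"dy":0,"dz":-0.25,"rx":0,"ry":0,"rz":0},{"dx":0,"dy":0,"dz":-0.4,"rx":0,"ry":0,"rz":0},{"dx":0,"dy":0,"dz":-0.58,"rx":0,"ry":0,"rz":0},{"dx":-0.1,"dy":0,"dz":-0.75,"rx":0,"ry":0,"rz":0},{"dx":-0.22,"dy":0,"dz":-0.9,"rx":0,"ry":0,"rz":0},{"dx":-0.4,"dy":0,"dz":-0.96,"rx":0,"ry":0,"rz":0},{"dx":-0.58,"dy":0,"dz":-0.96,"rx":0,"ry":0,"rz":0},{"dx":-0.76,"dy":0,"dz":-0.96,"rx":0,"ry":0,"rz":0},{"dx":-0.85,"dy":0,"dz":-0.96,"rx":0,"ry":0,"rz":0}]'
python3 - <<'E'
from h import *
o=manip.get_obs();print(o['tool_pos'],o['finger_gap'],o['gripper_force'])
plan([(573.5,-130,240,-3.6),(573.5,-130,158,-3.6)])
E
```

```text
time: 12.5
tool_pos: [525.0, 28.4, 246.1]
tool_rot: [0.569, 0.822, -0.0, 0.0]
ft_force: [-0.5, 0.7, 0.0]
finger_gap: 0.546
gripper_force: 61.7
[525.01359682  28.38466507 246.08560597] 0.5458147034710603 61.66780114173889
(573.5, -130, 240, -3.6) d [-0.661 -0.042  0.025] r [-0.    0.    0.27]
(573.5, -130, 158, -3.6) d [0.    0.    0.328] r [0. 0. 0.]
```

```bash
python3 -m creep '[{"dx":-0.17,"dy":-0.01,"dz":0,"rx":0,"ry":0,"rz":0.07},{"dx":-0.34,"dy":-0.02,"dz":0,"rx":0,"ry":0,"rz":0.15},{"dx":-0.5,"dy":-0.03,"dz":0,"rx":0,"ry":0,"rz":0.22},{"dx":-0.61,"dy":-0.04,"dz":0,"rx":0,"ry":0,"rz":0.27},{"dx":-0.66,"dy":-0.042,"dz":0,"rx":0,"ry":0,"rz":0.27},{"dx":-0.66,"dy":-0.042,"dz":0.06,"rx":0,"ry":0,"rz":0.27},{"dx":-0.66,"dy":-0.042,"dz":0.16,"rx":0,"ry":0,"rz":0.27},{"dx":-0.66,"dy":-0.042,"dz":0.26,"rx":0,"ry":0,"rz":0.27},{"dx":-0.66,"dy":-0.042,"dz":0.33,"rx":0,"ry":0,"rz":0.27},{"dx":-0.66,"dy":-0.042,"dz":0.35,"rx":0,"ry":0,"rz":0.27}]'
python3 - <<'E'
from h import *
d=snap('side','d7.png');w=snap('wrist','w7.png')
a=d['img'][150:240,180:330,::-1]
b=w['img'][:,:,::-1]
cv2.imwrite('pics/c7.png',np.vstack([cv2.resize(a,(500,300)),cv2.resize(b,(400,300))[:,:].copy() if 0 else cv2.resize(b,(500,300))]))
E
```

```text
time: 13.5
tool_pos: [571.9, -125.0, 156.5]
tool_rot: [0.727, 0.686, -0.001, -0.002]
ft_force: [0.6, -0.6, 0.3]
finger_gap: 0.543
gripper_force: 61.6
```

View pics/c7.png

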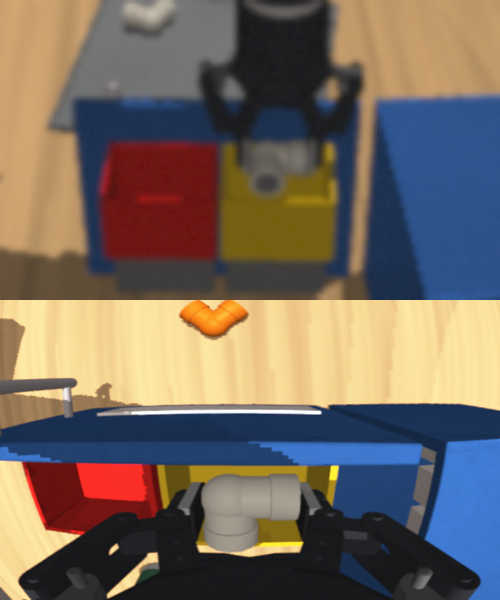

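The elbow hangs over the yellow bin, centred inside the rim. Releasing and rising.

```bash
python3 -m creep '[{"dx":0,"dy":0,"dz":0,"rx":0,"ry":0,"rz":0},{"dx":0,"dy":0,"dz":0,"rx":0,"ry":0,"rz":0},{"dx":0,"dy":0,"dz":0,"rx":0,"ry":0,"rz":0},{"dx":0,"dy":0,"dz":0,"rx":0,"ry":0,"rz":0},{"dx":0,"dy":0,"dz":-0.06,"rx":0,"ry":0,"rz":0},{"dx":0,"dy":0,"dz":-0.16,"rx":0,"ry":0,"rz":0},{"dx":0,"dy":0,"dz":-0.28,"rx":0,"ry":0,"rz":0},{"dx":0,"dy":0,"dz":-0.36,"rx":0,"ry":0,"rz":0},{"dx":0,"dy":0,"dz":-0.36,"rx":0,"ry":0,"rz":0},{"dx":0,"dy":0,"dz":-0.36,"rx":0,"ry":0,"rz":0}]' 0.6
python3 - <<'E'
from h import *
d=snap('side','d8.png')
plan([(520,115,246,-15),(447,353.5,200,-30.8),(447,353.5,7,-30.8)])
E
```

```text
time: 14.6
tool_pos: [573.1, -126.4, 248.6]
tool_rot: [0.728, 0.685, 0.0, 0.0]
ft_force: [0.3, 0.1, -0.6]
finger_gap: 0.801
gripper_force: 0.0
(520, 115, 246, -15) d [ 0.951 -0.27   0.008] r [-0.001 -0.     0.128]
(447, 353.5, 200, -30.8) d [ 0.846 -0.529  0.184] r [0.    0.    0.176]
(447, 353.5, 7, -30.8) d [0.    0.    0.772] r [0. 0. 0.]
```

```bash
python3 -m creep '[{"dx":0.18,"dy":-0.05,"dz":0,"rx":0,"ry":0,"rz":0.03},{"dx":0.37,"dy":-0.1,"dz":0,"rx":0,"ry":0,"rz":0.06},{"dx":0.56,"dy":-0.16,"dz":0,"rx":0,"ry":0,"rz":0.09},{"dx":0.75,"dy":-0.21,"dz":0,"rx":0,"ry":0,"rz":0.12},{"dx":0.95,"dy":-0.27,"dz":0,"rx":0,"ry":0,"rz":0.128},{"dx":0.95,"dy":-0.27,"dz":0,"rx":0,"ry":0,"rz":0.128},{"dx":0.95,"dy":-0.27,"dz":0,"rx":0,"ry":0,"rz":0.128},{"dx":0.95,"dy":-0.27,"dz":0,"rx":0,"ry":0,"rz":0.128},{"dx":0.95,"dy":-0.27,"dz":0,"rx":0,"ry":0,"rz":0.128},{"dx":0.95,"dy":-0.27,"dz":0,"rx":0,"ry":0,"rz":0.128}]' 1
python3 -m creep '[{"dx":0.14,"dy":-0.09,"dz":0.03,"rx":0,"ry":0,"rz":0.03},{"dx":0.28,"dy":-0.18,"dz":0.1,"rx":0,"ry":0,"rz":0.06},{"dx":0.43,"dy":-0.27,"dz":0.17,"rx":0,"ry":0,"rz":0.09},{"dx":0.58,"dy":-0.36,"dz":0.25,"rx":0,"ry":0,"rz":0.12},{"dx":0.72,"dy":-0.45,"dz":0.32,"rx":0,"ry":0,"rz":0.15},{"dx":0.82,"dy":-0.51,"dz":0.4,"rx":0,"ry":0,"rz":0.176},{"dx":0.846,"dy":-0.53,"dz":0.45,"rx":0,"ry":0,"rz":0.176},{"dx":0.846,"dy":-0.53,"dz":0.5,"rx":0,"ry":0,"rz":0.176},{"dx":0.846,"dy":-0.53,"dz":0.5,"rx":0,"ry":0,"rz":0.176},{"dx":0.846,"dy":-0.53,"dz":0.5,"rx":0,"ry":0,"rz":0.176}]'
python3 - <<'E'
from h import *
w=snap('wrist','w9.png')
x=np.hstack([cv2.resize(w['img'],(400,300)),cv2.resize(load('d8.png')['img'][150:240,180:300],(400,300))])
cv2.imwrite('pics/c9.png',x[:,:,::-1])
plan([(447,353.5,7,-30.8)])
E
```

```text
time: 15.65
tool_pos: [520.8, 113.4, 248.5]
tool_rot: [0.794, 0.608, -0.0, -0.0]
ft_force: [0.5, -0.2, -0.1]
finger_gap: 0.999
gripper_force: 0.0
time: 16.65
tool_pos: [448.3, 352.0, 124.1]
tool_rot: [0.87, 0.493, 0.0, 0.0]
ft_force: [0.7, 0.6, 0.3]
finger_gap: 0.994
gripper_force: 0.0
(447, 353.5, 7, -30.8) d [ 0.001 -0.008  0.47 ] r [ 0.001 -0.001 -0.002]
```

View pics/c9.png

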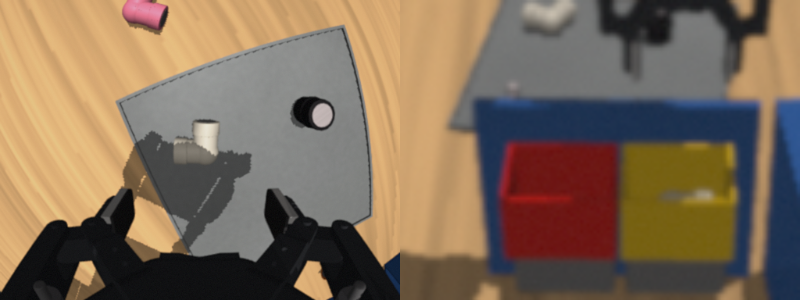

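The first elbow lies in the yellow bin. The second elbow shows in the wrist view with its corner at about (208,150) of 400 px and ends at (205,122) and (175,152).

Run:
```python
from h import *
w=load('w9.png')
for u,v in[(208,150),(205,122),(175,152)]: print(onz(w,u*1.28,v*1.28,19,True).round(1))
print(onz(w,322*1.28,114*1.28,48,True).round(1))
```

```text
[457.2 346.7  19. ]
[470.3 375.4  19. ]
[424.4 363.6  19. ]
[582.7 326.8  48. ]
```

```bash
python3 -m creep '[{"dx":0,"dy":-0.008,"dz":0.1,"rx":0,"ry":0,"rz":0},{"dx":0,"dy":-0.008,"dz":0.2,"rx":0,"ry":0,"rz":0},{"dx":0,"dy":-0.008,"dz":0.28,"rx":0,"ry":0,"rz":0},{"dx":0,"dy":-0.008,"dz":0.34,"rx":0,"ry":0,"rz":0},{"dx":0,"dy":-0.008,"dz":0.39,"rx":0,"ry":0,"rz":0},{"dx":0,"dy":-0.008,"dz":0.43,"rx":0,"ry":0,"rz":0},{"dx":0,"dy":-0.008,"dz":0.46,"rx":0,"ry":0,"rz":0},{"dx":0,"dy":-0.008,"dz":0.47,"rx":0,"ry":0,"rz":0},{"dx":0,"dy":-0.008,"dz":0.47,"rx":0,"ry":0,"rz":0},{"dx":0,"dy":-0.008,"dz":0.47,"rx":0,"ry":0,"rz":0}]' 1
python3 -m creep '[{"dx":0,"dy":0,"dz":0,"rx":0,"ry":0,"rz":0},{"dx":0,"dy":0,"dz":0,"rx":0,"ry":0,"rz":0},{"dx":0,"dy":0,"dz":0,"rx":0,"ry":0,"rz":0},{"dx":0,"dy":0,"dz":0,"rx":0,"ry":0,"rz":0},{"dx":0,"dy":0,"dz":0,"rx":0,"ry":0,"rz":0},{"dx":0,"dy":0,"dz":0,"rx":0,"ry":0,"rz":0},{"dx":0,"dy":0,"dz":0,"rx":0,"ry":0,"rz":0},{"dx":0,"dy":0,"dz":0,"rx":0,"ry":0,"rz":0},{"dx":0,"dy":0,"dz":0,"rx":0,"ry":0,"rz":0},{"dx":0,"dy":0,"dz":0,"rx":0,"ry":0,"rz":0}]' -1
python3 -c "
from h import *
plan([(530,110,245,-20),(573.5,-128,245,-3.6),(573.5,-128,160,-3.6)])"
```

```text
time: 17.7
tool_pos: [445.9, 354.6, 6.8]
tool_rot: [0.87, 0.493, 0.001, -0.0]
ft_force: [-0.2, 0.2, 1.4]
finger_gap: 1.004
gripper_force: 0.0
time: 18.7
tool_pos: [445.6, 354.7, 7.1]
tool_rot: [0.87, 0.493, 0.0, -0.0]
ft_force: [-1.7, 0.5, 5.2]
finger_gap: 0.548
gripper_force: 60.7
(530, 110, 245, -20) d [-0.666  0.792 -0.952] r [ 0.    -0.    -0.121]
(573.5, -128, 245, -3.6) d [-0.835  0.489  0.   ] r [ 0.     0.    -0.182]
(573.5, -128, 160, -3.6) d [0.   0.   0.34] r [0. 0. 0.]
```

```bash
python3 -m creep '[{"dx":0,"dy":0,"dz":-0.1,"rx":0,"ry":0,"rz":0},{"dx":0,"dy":0,"dz":-0.25,"rx":0,"ry":0,"rz":0},{"dx":0,"dy":0,"dz":-0.42,"rx":0,"ry":0,"rz":0},{"dx":-0.05,"dy":0.06,"dz":-0.58,"rx":0,"ry":0,"rz":-0.02},{"dx":-0.14,"dy":0.17,"dz":-0.7,"rx":0,"ry":0,"rz":-0.04},{"dx":-0.25,"dy":0.3,"dz":-0.79,"rx":0,"ry":0,"rz":-0.06},{"dx":-0.36,"dy":0.43,"dz":-0.87,"rx":0,"ry":0,"rz":-0.08},{"dx":-0.48,"dy":0.57,"dz":-0.93,"rx":0,"ry":0,"rz":-0.1},{"dx":-0.59,"dy":0.7,"dz":-0.96,"rx":0,"ry":0,"rz":-0.12},{"dx":-0.666,"dy":0.792,"dz":-0.96,"rx":0,"ry":0,"rz":-0.121}]'
python3 -c "
from h import *
plan([(573.5,-136,245,-3.6),(573.5,-136,160,-3.6)])"
```

```text
time: 19.7
tool_pos: [531.2, 107.3, 247.9]
tool_rot: [0.819, 0.573, 0.001, 0.001]
ft_force: [0.0, 0.1, -0.6]
finger_gap: 0.547
gripper_force: 61.6
(573.5, -136, 245, -3.6) d [-0.857  0.492  0.012] r [ 0.002 -0.    -0.182]
(573.5, -136, 160, -3.6) d [0.   0.   0.34] r [0. 0. 0.]
```

```bash
python3 -m creep '[{"dx":-0.14,"dy":0.08,"dz":0,"rx":0,"ry":0,"rz":-0.03},{"dx":-0.3,"dy":0.17,"dz":0,"rx":0,"ry":0,"rz":-0.07},{"dx":-0.46,"dy":0.26,"dz":0,"rx":0,"ry":0,"rz":-0.11},{"dx":-0.62,"dy":0.36,"dz":0,"rx":0,"ry":0,"rz":-0.15},{"dx":-0.76,"dy":0.44,"dz":0,"rx":0,"ry":0,"rz":-0.18},{"dx":-0.84,"dy":0.48,"dz":0,"rx":0,"ry":0,"rz":-0.18},{"dx":-0.86,"dy":0.49,"dz":0,"rx":0,"ry":0,"rz":-0.18},{"dx":-0.86,"dy":0.49,"dz":0.1,"rx":0,"ry":0,"rz":-0.18},{"dx":-0.86,"dy":0.49,"dz":0.2,"rx":0,"ry":0,"rz":-0.18},{"dx":-0.86,"dy":0.49,"dz":0.3,"rx":0,"ry":0,"rz":-0.18}]'
python3 -c "
from h import *
plan([(573.5,-136,158,-3.6)])"
```

```text
time: 20.7
tool_pos: [571.6, -133.0, 170.7]
tool_rot: [0.73, 0.684, 0.0, -0.0]
ft_force: [0.0, 0.7, -1.5]
finger_gap: 0.549
gripper_force: 61.6
(573.5, -136, 158, -3.6) d [-0.011  0.008  0.051] r [ 0.    -0.    -0.002]
```

```bash
python3 -m creep '[{"dx":-0.01,"dy":0.01,"dz":0.02,"rx":0,"ry":0,"rz":0},{"dx":-0.01,"dy":0.01,"dz":0.04,"rx":0,"ry":0,"rz":0},{"dx":-0.01,"dy":0.01,"dz":0.04,"rx":0,"ry":0,"rz":0},{"dx":-0.01,"dy":0.01,"dz":0.04,"rx":0,"ry":0,"rz":0},{"dx":-0.01,"dy":0.01,"dz":0.04,"rx":0,"ry":0,"rz":0},{"dx":-0.01,"dy":0.01,"dz":0.04,"rx":0,"ry":0,"rz":0},{"dx":-0.01,"dy":0.01,"dz":0.04,"rx":0,"ry":0,"rz":0},{"dx":-0.01,"dy":0.01,"dz":0.04,"rx":0,"ry":0,"rz":0},{"dx":-0.01,"dy":0.01,"dz":0.04,"rx":0,"ry":0,"rz":0},{"dx":-0.01,"dy":0.01,"dz":0.04,"rx":0,"ry":0,"rz":0}]'
python3 -m creep '[{"dx":0,"dy":0,"dz":0,"rx":0,"ry":0,"rz":0},{"dx":0,"dy":0,"dz":0,"rx":0,"ry":0,"rz":0},{"dx":0,"dy":0,"dz":0,"rx":0,"ry":0,"rz":0},{"dx":0,"dy":0,"dz":0,"rx":0,"ry":0,"rz":0},{"dx":0,"dy":0,"dz":-0.06,"rx":0,"ry":0,"rz":0},{"dx":0,"dy":0,"dz":-0.16,"rx":0,"ry":0,"rz":0},{"dx":0,"dy":0,"dz":-0.28,"rx":0,"ry":0,"rz":0},{"dx":0,"dy":0,"dz":-0.36,"rx":0,"ry":0,"rz":0},{"dx":0,"dy":0,"dz":-0.36,"rx":0,"ry":0,"rz":0},{"dx":0,"dy":0,"dz":-0.36,"rx":0,"ry":0,"rz":0}]' 0.6
python3 - <<'E'
from h import *
for n in('side','wrist','scene'):
    snap(n,n+'10.png')
def white(c,m): # bright low-saturation blobs
    h=cv2.cvtColor(c['img'],cv2.COLOR_RGB2HSV); k=((h[...,1]<70)&(h[...,2]>120)).astype(np.uint8)
    u0,v0,u1,v1=m; n,l,s,ce=cv2.connectedComponentsWithStats(k[v0:v1,u0:u1])
    for i in range(1,n):
        if s[i,4]>8: print(s[i].tolist(),(ce[i]+[u0,v0]).round(1))
s=load('scene10.png');print('scene tray');white(s,(290,170,410,260))
d=load('side10.png');print('side bin');white(d,(205,170,295,245))
plan([(578,100,245,-3.6),(583,326,130,-3.6),(583,326,9,-3.6)])
E
```

```text
time: 21.7
tool_pos: [574.1, -136.7, 161.3]
tool_rot: [0.73, 0.683, 0.0, -0.0]
ft_force: [-1.0, 0.3, -0.3]
finger_gap: 0.548
gripper_force: 61.6
time: 22.7
tool_pos: [574.0, -136.6, 251.0]
tool_rot: [0.73, 0.683, 0.0, -0.0]
ft_force: [-0.4, -0.6, 0.6]
finger_gap: 0.799
gripper_force: 0.0
scene tray
[76, 46, 8, 5, 37] [369.4 217.9]
side bin
[7, 4, 4, 3, 10] [213.2 175. ]
[57, 9, 14, 1, 14] [268.5 179. ]
[73, 9, 11, 4, 13] [283.8 180.2]
[60, 27, 8, 8, 35] [269.1 199.7]
[51, 37, 9, 2, 17] [260.2 207.5]
(578, 100, 245, -3.6) d [ 0.945 -0.044  0.02 ] r [-0.002 -0.001 -0.002]
(583, 326, 130, -3.6) d [ 0.903 -0.037  0.46 ] r [0. 0. 0.]
(583, 326, 9, -3.6) d [0.    0.    0.484] r [0. 0. 0.]
```

The tray now shows only the coupling, and there is white inside the yellow bin at side pixels (260–269, 200–207). Now the coupling.

```bash
python3 -m creep '[{"dx":0.19,"dy":-0.01,"dz":0,"rx":0,"ry":0,"rz":0},{"dx":0.38,"dy":-0.02,"dz":0,"rx":0,"ry":0,"rz":0},{"dx":0.57,"dy":-0.03,"dz":0,"rx":0,"ry":0,"rz":0},{"dx":0.76,"dy":-0.04,"dz":0,"rx":0,"ry":0,"rz":0},{"dx":0.94,"dy":-0.04,"dz":0,"rx":0,"ry":0,"rz":0},{"dx":0.945,"dy":-0.044,"dz":0,"rx":0,"ry":0,"rz":0},{"dx":0.945,"dy":-0.044,"dz":0,"rx":0,"ry":0,"rz":0},{"dx":0.945,"dy":-0.044,"dz":0,"rx":0,"ry":0,"rz":0},{"dx":0.945,"dy":-0.044,"dz":0,"rx":0,"ry":0,"rz":0},{"dx":0.945,"dy":-0.044,"dz":0,"rx":0,"ry":0,"rz":0}]' 1
python3 -m creep '[{"dx":0.18,"dy":-0.01,"dz":0.04,"rx":0,"ry":0,"rz":0},{"dx":0.36,"dy":-0.02,"dz":0.1,"rx":0,"ry":0,"rz":0},{"dx":0.54,"dy":-0.03,"dz":0.17,"rx":0,"ry":0,"rz":0},{"dx":0.72,"dy":-0.04,"dz":0.24,"rx":0,"ry":0,"rz":0},{"dx":0.88,"dy":-0.04,"dz":0.32,"rx":0,"ry":0,"rz":0},{"dx":0.903,"dy":-0.037,"dz":0.4,"rx":0,"ry":0,"rz":0},{"dx":0.903,"dy":-0.037,"dz":0.48,"rx":0,"ry":0,"rz":0},{"dx":0.903,"dy":-0.037,"dz":0.48,"rx":0,"ry":0,"rz":0},{"dx":0.903,"dy":-0.037,"dz":0.48,"rx":0,"ry":0,"rz":0},{"dx":0.903,"dy":-0.037,"dz":0.48,"rx":0,"ry":0,"rz":0}]'
python3 -c "
from h import *
plan([(583,326,9,-3.6)])"
```

```text
time: 23.85
tool_pos: [578.9, 98.4, 251.2]
tool_rot: [0.731, 0.683, -0.0, -0.0]
ft_force: [0.4, -0.2, 0.3]
finger_gap: 0.998
gripper_force: 0.0
time: 24.85
tool_pos: [585.4, 325.2, 133.0]
tool_rot: [0.73, 0.683, 0.001, 0.0]
ft_force: [-0.6, 0.0, 0.8]
finger_gap: 1.001
gripper_force: 0.0
(583, 326, 9, -3.6) d [ 0.002 -0.011  0.496] r [ 0.001 -0.001 -0.003]
```

```bash
python3 -m creep '[{"dx":0,"dy":-0.01,"dz":0.1,"rx":0,"ry":0,"rz":0},{"dx":0,"dy":-0.01,"dz":0.2,"rx":0,"ry":0,"rz":0},{"dx":0,"dy":-0.01,"dz":0.29,"rx":0,"ry":0,"rz":0},{"dx":0,"dy":-0.01,"dz":0.36,"rx":0,"ry":0,"rz":0},{"dx":0,"dy":-0.01,"dz":0.42,"rx":0,"ry":0,"rz":0},{"dx":0,"dy":-0.01,"dz":0.46,"rx":0,"ry":0,"rz":0},{"dx":0,"dy":-0.01,"dz":0.49,"rx":0,"ry":0,"rz":0},{"dx":0,"dy":-0.01,"dz":0.49,"rx":0,"ry":0,"rz":0},{"dx":0,"dy":-0.01,"dz":0.49,"rx":0,"ry":0,"rz":0},{"dx":0,"dy":-0.01,"dz":0.49,"rx":0,"ry":0,"rz":0}]' 1
python3 -m creep '[{"dx":0,"dy":0,"dz":0,"rx":0,"ry":0,"rz":0},{"dx":0,"dy":0,"dz":0,"rx":0,"ry":0,"rz":0},{"dx":0,"dy":0,"dz":0,"rx":0,"ry":0,"rz":0},{"dx":0,"dy":0,"dz":0,"rx":0,"ry":0,"rz":0},{"dx":0,"dy":0,"dz":0,"rx":0,"ry":0,"rz":0},{"dx":0,"dy":0,"dz":0,"rx":0,"ry":0,"rz":0},{"dx":0,"dy":0,"dz":0,"rx":0,"ry":0,"rz":0},{"dx":0,"dy":0,"dz":0,"rx":0,"ry":0,"rz":0},{"dx":0,"dy":0,"dz":0,"rx":0,"ry":0,"rz":0},{"dx":0,"dy":0,"dz":0,"rx":0,"ry":0,"rz":0}]' -1
python3 -c "
from h import *
plan([(530,150,248,-3.6),(473.5,-70,248,-3.6),(473.5,-125,248,-3.6)])"
```

```text
time: 25.85
tool_pos: [582.4, 326.1, 9.8]
tool_rot: [0.73, 0.683, 0.001, 0.0]
ft_force: [0.1, -0.0, 0.2]
finger_gap: 1.0
gripper_force: 0.0
time: 26.85
tool_pos: [582.1, 325.9, 9.4]
tool_rot: [0.73, 0.683, 0.0, 0.0]
ft_force: [-1.0, -0.2, 6.4]
finger_gap: 0.399
gripper_force: 59.4
(530, 150, 248, -3.6) d [-0.716 -0.161 -0.955] r [ 0.    -0.    -0.002]
(473.5, -70, 248, -3.6) d [-0.892 -0.17   0.   ] r [0. 0. 0.]
(473.5, -125, 248, -3.6) d [-0.22   0.014  0.   ] r [0. 0. 0.]
```

```bash
python3 -m creep '[{"dx":0,"dy":0,"dz":-0.1,"rx":0,"ry":0,"rz":0},{"dx":0,"dy":0,"dz":-0.25,"rx":0,"ry":0,"rz":0},{"dx":0,"dy":0,"dz":-0.42,"rx":0,"ry":0,"rz":0},{"dx":-0.1,"dy":-0.02,"dz":-0.58,"rx":0,"ry":0,"rz":0},{"dx":-0.22,"dy":-0.05,"dz":-0.72,"rx":0,"ry":0,"rz":0},{"dx":-0.36,"dy":-0.08,"dz":-0.84,"rx":0,"ry":0,"rz":0},{"dx":-0.52,"dy":-0.11,"dz":-0.93,"rx":0,"ry":0,"rz":0},{"dx":-0.68,"dy":-0.14,"dz":-0.97,"rx":0,"ry":0,"rz":0},{"dx":-0.8,"dy":-0.17,"dz":-0.97,"rx":0,"ry":0,"rz":0},{"dx":-0.88,"dy":-0.18,"dz":-0.97,"rx":0,"ry":0,"rz":0}]'
python3 -c "
from h import *
plan([(473.5,-126,248,-3.6),(473.5,-126,145,-3.6)])"
```

```text
time: 27.85
tool_pos: [521.5, 107.3, 251.4]
tool_rot: [0.73, 0.683, -0.0, 0.0]
ft_force: [0.4, -0.7, -1.1]
finger_gap: 0.398
gripper_force: 60.0
(473.5, -126, 248, -3.6) d [-0.944 -0.129  0.014] r [-0.     0.    -0.003]
(473.5, -126, 145, -3.6) d [0.    0.    0.412] r [0. 0. 0.]
```

```bash
python3 -m creep '[{"dx":-0.17,"dy":-0.02,"dz":0,"rx":0,"ry":0,"rz":0},{"dx":-0.35,"dy":-0.05,"dz":0,"rx":0,"ry":0,"rz":0},{"dx":-0.53,"dy":-0.07,"dz":0,"rx":0,"ry":0,"rz":0},{"dx":-0.71,"dy":-0.1,"dz":0,"rx":0,"ry":0,"rz":0},{"dx":-0.86,"dy":-0.12,"dz":0,"rx":0,"ry":0,"rz":0},{"dx":-0.93,"dy":-0.13,"dz":0,"rx":0,"ry":0,"rz":0},{"dx":-0.944,"dy":-0.13,"dz":0,"rx":0,"ry":0,"rz":0},{"dx":-0.944,"dy":-0.13,"dz":0,"rx":0,"ry":0,"rz":0},{"dx":-0.944,"dy":-0.13,"dz":0.08,"rx":0,"ry":0,"rz":0},{"dx":-0.944,"dy":-0.13,"dz":0.16,"rx":0,"ry":0,"rz":0}]'
python3 -m creep '[{"dx":0,"dy":0,"dz":0.08,"rx":0,"ry":0,"rz":0},{"dx":0,"dy":0,"dz":0.15,"rx":0,"ry":0,"rz":0},{"dx":0,"dy":0,"dz":0.2,"rx":0,"ry":0,"rz":0},{"dx":0,"dy":0,"dz":0.24,"rx":0,"ry":0,"rz":0},{"dx":0,"dy":0,"dz":0.26,"rx":0,"ry":0,"rz":0},{"dx":0,"dy":0,"dz":0.26,"rx":0,"ry":0,"rz":0},{"dx":0,"dy":0,"dz":0.26,"rx":0,"ry":0,"rz":0},{"dx":0,"dy":0,"dz":0.26,"rx":0,"ry":0,"rz":0},{"dx":0,"dy":0,"dz":0.26,"rx":0,"ry":0,"rz":0},{"dx":0,"dy":0,"dz":0.26,"rx":0,"ry":0,"rz":0}]'
```

```text
time: 28.85
tool_pos: [475.0, -122.9, 211.0]
tool_rot: [0.73, 0.684, 0.0, 0.0]
ft_force: [-0.2, 0.6, -1.9]
finger_gap: 0.402
gripper_force: 60.0
time: 29.85
tool_pos: [474.6, -124.2, 146.6]
tool_rot: [0.73, 0.683, 0.0, 0.0]
ft_force: [-0.3, 0.2, -1.2]
finger_gap: 0.4
gripper_force: 59.9
```

```bash
python3 -m creep '[{"dx":0,"dy":0,"dz":0,"rx":0,"ry":0,"rz":0},{"dx":0,"dy":0,"dz":0,"rx":0,"ry":0,"rz":0},{"dx":0,"dy":0,"dz":0,"rx":0,"ry":0,"rz":0},{"dx":0,"dy":0,"dz":0,"rx":0,"ry":0,"rz":0},{"dx":0,"dy":0,"dz":-0.06,"rx":0,"ry":0,"rz":0},{"dx":0,"dy":0,"dz":-0.16,"rx":0,"ry":0,"rz":0},{"dx":0,"dy":0,"dz":-0.3,"rx":0,"ry":0,"rz":0},{"dx":0,"dy":0,"dz":-0.44,"rx":0,"ry":0,"rz":0},{"dx":0,"dy":0,"dz":-0.5,"rx":0,"ry":0,"rz":0},{"dx":0,"dy":0,"dz":-0.5,"rx":0,"ry":0,"rz":0}]' 0.15
python3 -m creep '[{"dx":0.15,"dy":0,"dz":0,"rx":0,"ry":0,"rz":0},{"dx":0.3,"dy":0,"dz":0,"rx":0,"ry":0,"rz":0},{"dx":0.45,"dy":0,"dz":0,"rx":0,"ry":0,"rz":0},{"dx":0.6,"dy":0,"dz":0,"rx":0,"ry":0,"rz":0},{"dx":0.75,"dy":0,"dz":0,"rx":0,"ry":0,"rz":0},{"dx":0.9,"dy":0,"dz":0,"rx":0,"ry":0,"rz":0},{"dx":0.95,"dy":0,"dz":0,"rx":0,"ry":0,"rz":0},{"dx":0.95,"dy":0,"dz":0,"rx":0,"ry":0,"rz":0},{"dx":0.95,"dy":0,"dz":0,"rx":0,"ry":0,"rz":0},{"dx":0.95,"dy":0,"dz":0,"rx":0,"ry":0,"rz":0}]'
python3 - <<'E'
from h import *
d=snap('side','side11.png');s=snap('scene','scene11.png')
I=d['img'].astype(int);h=cv2.cvtColor(d['img'],cv2.COLOR_RGB2HSV)
def cls(p,q):
    H,S,V=q
    if S<90 and V>90: return 'W'
    if V<45: return 'k'
    if H<8 or H>172: return 'r'
    if 20<=H<=35: return 'y'
    if 100<=H<=130: return 'b'
    return '.'
for v in range(176,234): print(v,''.join(cls(I[v,u],h[v,u]) for u in range(200,292)))
g=cv2.cvtColor(s['img'][170:260,280:410],cv2.COLOR_RGB2HSV); print('tray white/black px',((g[...,1]<60)&(g[...,2]>120)).sum(),(g[...,2]<45).sum())
E
```

```text
time: 30.85
tool_pos: [475.5, -124.5, 273.7]
tool_rot: [0.73, 0.683, 0.001, 0.002]
ft_force: [-0.2, 0.1, -0.6]
finger_gap: 0.573
gripper_force: 0.0
time: 31.85
tool_pos: [490.1, 111.6, 271.0]
tool_rot: [0.731, 0.683, -0.0, -0.0]
ft_force: [0.1, -0.3, -0.4]
finger_gap: 0.572
gripper_force: 0.0
176 WWWWWWWWWWWWWWWWWWWWWWWWWWWWWWWWWWWWWWWWWWWWWWWWWWWWWWWWWWWWWWWWWWWWWWWWWWWWWWW.............
177 WWWWWWWWWWWWWWWWWWWWWWWWWWWWWWWWWWWWWWWWWWWWWWWWWWWWWWWWWWWWWWWWWWWWWWWWWWWWWWW.............
178 WWWWWWWWWWWWWWWWWWWWWWWWWWWWWWWWWWWWWWWWWWWWWWWWWWWWWWWWWWWWWWWWWWWWWWWWWWWWWWW.............
179 WWWbbbbWWWWbWWWbbWWWWWWWbbbWWWWWWWWWWWWWWWWWWWWWWWWWWWWWWWWWWWWWWWWWWWWWWWWWWWWWWWWWWWWW....
180 WWbbbbbbbbbbbbbbbbbbbbbbbbbbbbbbbbbbbbbbbbbbbbbbbbbbbbbbbbbbbbbbbbbbbbbbbbbbbbWWWWWWWWWWW...
181 WWbbbbbbbbbbbbbbbbbbbbbbbbbbbbbbbbbbbbbbbbbbbbbbbbbbbbbbbbbbbbbbbbbbbbbbbbbbbbbbbbbbbbbWW...
182 WWbbbbbbbbbbbbbbbbbbbbbbbbbbbbbbbbbbbbbbbbbbbbbbbbbbbbbbbbbbbbbbbbbbbbbbbbbbbbbbbbbbbbbWW...
183 WWbbbbbbbbbbbbbbbbbbbbbbbbbbbbbbbbbbbbbbbbbbbbbbbbbbbbbbbbbbbbbbbbbbbbbbbbbbbbbbbbbbbbb.W...
184 WWbbbbbbbbbbbbbbbbbbbbbbbb
[... 4144 characters left out ...]
 ......Wbbbb...rrrrrrrrrrrrrrrrrrrrrrrrrrrrrrrryyyyyyyyyyyyyyyyyyyyyyyyyyyyyyyyyybbbb.W...rbb
228 ......Wbbbbbb..rrrrrrrrrrrrrrrrrrrrrrrrrrrrr.bb.yyyyyyyyyyyyyyyyyyyyyyyyyyyyy..bbbbb.W....bb
229 ......Wbbbbbbbb.rrr..rrr.rrrrrrrrrrrrrrrrrrrbbbbb.........y....y.............bbbbbbb......bb
230 ......Wbbbbbbbbb...rrrr.rrrr..rr.rrry..ryrrbbbbbbrr..ryryyryr..r.rr.r..rrrrrbbbbbbbb......bb
231 ......Wbbbbbbbbby.r..ryrrrrr.y..rrr.rrrr.rrbbbbbb....y.rr.r...yr..rr.y..rr.rbbbbbbbb.W..Wbbb
232 .......rrr...r....ry.rrr.r..rr..r.yrrr..r.rr.bbbbryrryrr..rrry.ryrrrr.ryr...bbbbbbbb.W...bbb
233 .................rrr.rrr.r.rr.rry...y.rrrrrr.....rrr...r...rrr.rrr.r..rr.rr.......rr......bb
tray white/black px 17 0
```

```bash
python3 -c "
from station import manip
print(manip.hand_in())"
```

```text
the job is handed in; nothing more can be done
None
```

I opened the door to about 93° and handed the job in at about 32 s; no verdict came back. My last camera check showed an elbow on top in the yellow bin (the first was seen there earlier), the coupling in the red bin and the tray empty. I did not re-measure the can, tape or wrench, but nothing came near them.

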